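# Open the lubricator cabinet

### The job

Open up the green lubricator cabinet for service. Turn its red spring-loaded release knob clockwise until you feel it come up against its stop, without forcing it, and let go so that it springs back and the door stands ajar; then take the door by its black handle and swing it wide open, at least square to the cabinet front, without flinging it. Leave the oil bottle, steel spindle, spanner and green bin where they are.

Things in the scene. Friction and masses are not known exactly. Their poses are not given: they have to be found in the camera images.
- cabinet: Green cabinet, 200 deep, 380 wide, 240 mm high. Origin on the table; x into it, y left, z up. Front face at x = -100 mm; width y = -200 to 180. Door over y = -45 to 180; its compartment's wall, 240 mm high, at y = -50. Right of that, y = -200 to -55, the top front edge is cut by a pale sloping panel from z = 170 at the front to 240 mm at x = 0 (35 degrees from level, facing up and to the robot).
- knob_axis (a point): Point on the knob's axis at the height to grip, 26 mm above the sloping panel; in the cabinet's frame at (-65, -125, 226) mm. z: knob's axis, square to the panel, 35 degrees from vertical, leaning to the robot; x: along the grip bar, up the slope at rest. Turns with the knob. The bar stands 11 to 37 mm above the panel on a black round hub, 52 mm across.
- release (a joint): Turn of the release knob from rest, rad; grows clockwise seen from above the panel; a spring returns it to 0 (0.04 N m at rest, 0.15 near the stop). It meets its stop somewhere between 0.9 and 1.25, different each time; the latch lets go shortly before, and a plunger then pushes the door ajar.
- release_grip: Red grip bar of the release knob, 46 mm long, 13 mm wide, 26 mm high. Origin on the knob's axis at the panel's surface, axes as for knob_axis.
- end_stop: Small fixed stop under the panel that the knob comes up against; out of sight and reach. Origin on the knob's axis at the panel's surface. Where the knob meets it has to be felt; more than about 1 N m on the knob (50 N on the stop) counts as forcing it.
- door (a joint): Opening angle of the door, rad: 0 shut and latched, about 0.18 once popped ajar, 1.57 square to the cabinet front, stop at 1.85. It turns about a vertical hinge at its left edge, its free edge coming towards the robot, and stays where it is left.
- door_hinge (a point): Point on the door's vertical hinge axis, 183 mm above the table; in the cabinet's frame at (-107.5, 180) mm. Axes turn with the door: y points back along the door from its free edge to the hinge, x into the cabinet when shut. The door is 225 mm wide, 15 mm thick, its top edge 223 mm above the table.
- door_handle (a point): Black upright round bar near the door's free edge, 12 mm thick, from 107 to 211 mm above the table, its axis 35 mm in front of the door's face, held by two steel stubs on its door side. This point lies on the bar's axis, 193 mm above the table, a good height to grip from above; in the hinge's axes at (-42.5, -190) mm. Axes turn with the door.
- oiler: White oil bottle with a yellow cap, 52 mm across, 130 mm high, standing on the cabinet's roof. Origin under its centre. To be left alone.
- spindle: Steel spindle standing upright on the table, 56 mm across, 150 mm high. Origin under its centre. To be left alone.
- spanner: Steel spanner, 160 mm long, lying on the table along its x axis. Origin under its middle. To be left alone.
- bin: Small green open bin on the table, 130 by 100 mm, 60 mm high. Origin under its centre. To be left alone.

How it is judged:
By the outcome, as a careful person would: the job done as asked, in the order asked, and still so for the second after the job is handed in, with the robot touching nothing.
It also fails if it takes over 64 s, if anything falls off the work surface, if the arm or the gripper's body presses on something with over 40 N, if the wrist force passes 120 N, or if a joint passes its speed limit or range.

### The arm

A 7-joint arm with a two-finger parallel gripper is mounted at the origin on the work surface. World frame = base frame: x ahead of the robot, y to its left, z up, the work surface at z = 0. Lengths are in m, angles in degrees, forces in N, time in s.
With the tool pointing down it reaches from about 0.4 to 0.925 m from the base axis. Payload 4.1 kg.
Tool frame: the origin (TCP) lies between the finger pads; the fingertips stand finger_overhang ahead of it and the grasp point (between the pads) lies 5 mm behind it (finger_overhang is the distance from the TCP to the fingertips, in m); z points along the fingers, y is the line along which they close (so a half turn about z gives the same grasp; the last joint's range is limited). The gripper opens to 85 mm and grips with 20 to 120 N. Pads are 22 mm wide; open, the fingers measure 114 mm over their backs; the gripper's body (76 mm by 85 mm) begins 54 mm behind the grasp point. The pads swing forward as they close: fully open they stand 13 mm farther back than shut.
Start: joints at [-74.313, 22.827, 2.584, 88.041, -1.071, 69.15, -2.905], TCP at [0.237, 0.605, 0.245] pointing down, gripper open.
Joint ranges: [-161.44, 161.44], [-28.35, 127.94], [-78.24, 83.42], [0, 140.83], [-78.03, 258.03], [13.02, 114.36], [-168.23, 168.23]. Speed limits (degrees/s): [147.25, 147.25, 180, 180, 180, 180, 180].

### API

Orientations are given as [roll, pitch, yaw] about the fixed x, y, z axes, in that order (R = Rz(yaw) Ry(pitch) Rx(roll)).
In Python, from station import read_state, grab_frame, camera_model, job_done, finger_overhang gives the robot as it stands.
- The arm moves only by the tool carry_out, never from a script. Its argument "deltas" is one flat list of numbers, 7 for each row, row after row: the turn, a rotation vector about the world's x, y, z in degrees, then the shift along the world's x, y, z in cm, then the opening in per cent of the stroke, from 0 (shut) to 100 (fully open). A call has 1 to 20 rows; each row shifts and turns the commanded pose from where the row before left it; what a row does not reach is not made up. A row lasts 1/12 s, in which the tool goes at most 41.7 mm and 7.16 degrees, less where a joint would pass 70% of its speed; a pose out of reach is approached as far as the arm can. A call with a gripper value outside its range is refused whole. The fingers move at their own pace and stop on an object; "squeeze" is the grip in N (left out, the last holds). Time passes only in rows, so rows that do not move let the fingers close. It gives the time, the measured TCP pose, the force and the opening at its end, in the units of the state.
- read_state(): the state, without advancing time (a new reading comes with each control period).
- grab_frame(name): name is "side" or "top"; returns (picture, depth): 420x560x3 uint8, red, green, blue; 420x560 float32, m along the optical axis (not along the pixel's ray), 0 where there is no reading.
- camera_model(name): a dict with "vertical_fov" (degrees; the focal length in pixels is half the picture's height over the tangent of half this angle, whatever the lens; pixels are square), "cx", "cy" (the principal point, pixels), "dist_coeffs" ([k1, k2, p1, p2, k3] as OpenCV has them; the pictures are not rectified), "origin" and "rotation" of the camera in the world. Camera axes: x right, y up, looking along -z (the intrinsics and any distortion apply to the point x, -y, -z); pixel columns grow to the right and rows downward; lengths in m; the calibration is good to about 2 mm. A picture is of the moment at which its call begins. camera_model takes no time and is no camera call.
- job_done(): hands the job in, once; it reports no verdict.
The state is a dict: "time_s": time; "joint_positions": joint angles; "qd": joint speeds; "tau": joint torques, N m; "eef_pos": TCP position; "ee_rot": TCP orientation; "contact_force": force on the tool from outside, world axes, zero at the start; "ft_torque": the same for the moment, N m; "finger_gap": finger opening in m.
Only numpy, scipy, OpenCV 4.12 (cv2) and the standard library are available. Lean on these libraries where they do the work, as an engineer would, in place of code of your own. Each camera call takes 0.05 s, during which the arm holds its last target. There are 200 camera calls.

## Working session

There is one attempt and no reset: what is moved stays moved. The work goes in short steps, Python scripts to look and compute and a tool call to move; the robot and the scene stay as the last step left them, time stands still between calls to the robot, and variables do not carry over. Pictures are saved under pics/ and viewed, on a budget of 10 in all, crops included, one or two more only if the job needs it, and the job is handed in when it is done.

Besides the shell and the picture viewer there is one more tool, called after "Emit:" as name(argument=value, ...) on one line, values as JSON. carry_out: Moves the arm, as the interface text tells. Its arguments: {"type":"object","properties":{"deltas":{"type":"array","items":{"type":"number"}},"squeeze":{"type":"number"}},"required":["deltas"]}

```bash
mkdir -p pics; ls; cat > h.py <<'E'
import numpy as np, cv2
from station import *
def K(m):
    f=210/np.tan(np.radians(m["vertical_fov"]/2)); return np.array([[f,0,m["cx"]],[0,f,m["cy"]],[0,0,1.]])
def cloud(name,d):
    m=camera_model(name); v,u=np.mgrid[0:420,0:560]
    p=cv2.undistortPoints(np.stack([u,v],-1).reshape(-1,1,2).astype(float),K(m),np.array(m["dist_coeffs"],float)).reshape(420,560,2)
    c=np.stack([p[...,0]*d,-p[...,1]*d,-d],-1)
    return c@np.array(m["rotation"]).T+np.array(m["origin"])
E
python3 - <<'E'
from h import *
print(read_state(), finger_overhang)
for n in("side","top"):
    im,d=grab_frame(n); np.savez(f"{n}0.npz",im=im,d=d); cv2.imwrite(f"pics/{n}0.png",im[...,::-1]); print(camera_model(n))
a=np.hstack([cv2.resize(cv2.imread(f"pics/{n}0.png"),(400,300)) for n in("side","top")])
E
```

```text
pics
{'time_s': 0.0, 'joint_positions': array([-74.31355791,  22.87399611,   2.57924457,  88.11621027,
        -1.07150986,  69.15165437,  -2.90339413]), 'qd': array([-0.01624034,  0.00857618,  0.00448534,  0.10362721, -0.0014956 ,
        0.00422187,  0.02235733]), 'tau': array([-1.67719986e-04, -4.75114775e+01,  1.36470940e+00, -2.54224133e+01,
        1.15842014e-02,  9.19350103e-03,  3.45737348e-06]), 'eef_pos': array([0.23647232, 0.60477753, 0.24422388]), 'ee_rot': array([-1.79882528e+02,  7.67953639e-03,  1.58650068e+02]), 'contact_force': array([ 0.6222058 ,  0.31937288, -0.23087142]), 'ft_torque': array([ 0.02861651, -0.00335986, -0.03956245]), 'finger_gap': 0.08509713745860333} 0.014
{'vertical_fov': 53.05018721375096, 'cx': 278.22972984347984, 'cy': 211.49759040132656, 'dist_coeffs': array([-0.12235488,  0.        ,  0.        ,  0.        ,  0.        ]), 'origin': array([ 0.30465011, -1.0279728 ,  0.73062725]), 'rotation': array([ 63.36214431,  -1.46709866, -14.14938286])}
{'vertical_fov': 52.44292509803987, 'cx': 280.7736680035972, 'cy': 213.4617885977367, 'dist_coeffs': array([-0.03500543,  0.        ,  0.        ,  0.        ,  0.        ]), 'origin': array([0.30998519, 0.03180658, 1.44916625]), 'rotation': array([ 1.28032041e+01,  5.67043457e-02, -9.19467676e+01])}
```

```bash
sed -i 's/c@np.array(m\["rotation"\]).T/c@R.from_euler("xyz",m["rotation"],degrees=True).as_matrix().T/; 1a from scipy.spatial.transform import Rotation as R' h.py
python3 - <<'E'
from h import *
for n in("side","top"):
    z=np.load(f"{n}0.npz");P=cloud(n,z["d"])
    print(n,(z["d"]>0).mean(), [np.round(P[r,c],3) for r,c in((400,280),(200,280),(300,100))])
E
```

```text
side 0.9959736394557823 [array([ 0.47 , -0.465, -0.002]), array([0.601, 0.07 , 0.199]), array([ 0.073, -0.071,  0.017])]
top 0.996156462585034 [array([0.048, 0.044, 0.094]), array([0.626, 0.025, 0.238]), array([ 0.362,  0.641, -0.005])]
```

View pics/side0.png

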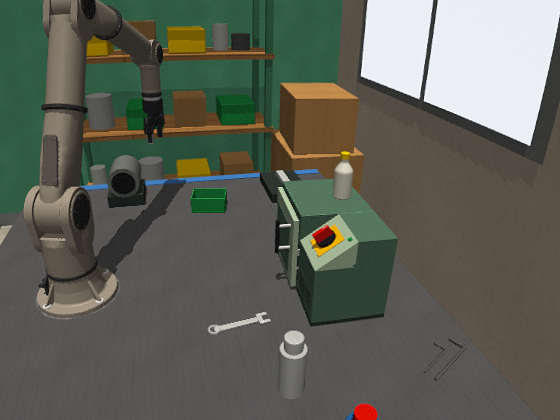

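View pics/top0.png

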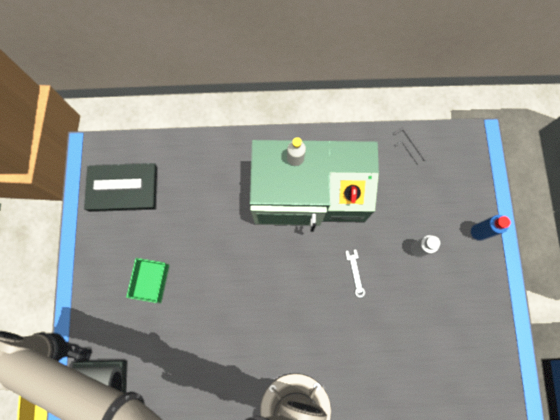

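```bash
python3 - <<'E'
from h import *
for n in("top","side"):
    z=np.load(f"{n}0.npz");P=cloud(n,z["d"]);im=z["im"].astype(int)
    box=(P[...,0]>.4)&(P[...,0]<.95)&(P[...,1]>-.4)&(P[...,1]<.4)
    hsv=cv2.cvtColor(z["im"],cv2.COLOR_RGB2HSV)
    roof=box&(abs(P[...,2]-.24)<.006)
    k,l,s,c=cv2.connectedComponentsWithStats(roof.astype(np.uint8)); i=1+np.argmax(s[1:,4]); q=P[l==i]
    r=cv2.minAreaRect((q[:,:2]*1000).astype(np.float32)); print(n,"roof",r,np.median(q[:,2]),len(q))
    print(np.round(cv2.boxPoints(r)))
    red=box&(im[...,0]>110)&(im[...,1]<60)&(im[...,2]<60)&(P[...,2]>.15); q=P[red]; print("red",len(q),q.mean(0),q.min(0),q.max(0))
    top=q[q[:,2]>0]; 
    # yellow plate + panel plane
    yl=box&(hsv[...,0]>18)&(hsv[...,0]<30)&(hsv[...,1]>180)&(P[...,2]<.26)&(P[...,2]>.15)
    q=P[yl]; c=q.mean(0);u,ss,v=np.linalg.svd(q-c); print("yellow",len(q),c,v[2],ss)
    hd=box&(P[...,2]>.09)&(P[...,2]<.215)&(im.max(-1)<45)
    k,l,s,cc=cv2.connectedComponentsWithStats(hd.astype(np.uint8))
    for j in range(1,k):
        if s[j,4]>12: q=P[l==j]; print("dark",s[j],np.median(q,0),q[:,2].max())
E
```

```text
top roof ((708.71728515625, -81.10340881347656), (381.7255554199219, 202.6020965576172), 87.41458129882812) 0.239366394702628 6252
[[ 599. -267.]
 [ 801. -276.]
 [ 819.  105.]
 [ 616.  114.]]
red 37 [ 0.64217983 -0.19214726  0.22930853] [ 0.6180226  -0.20570918  0.20506286] [ 0.66366999 -0.18512353  0.24917954]
yellow 29 [ 0.64219438 -0.17897207  0.20147308] [ 0.62034696  0.05942885 -0.7820728 ] [0.10515183 0.06912137 0.01447471]
dark [347 191   3   8  17] [ 0.64218557 -0.18127685  0.20908873] 0.21429778491090268
side roof ((708.5580444335938, -80.79861450195312), (385.7469787597656, 201.1417694091797), 87.49066925048828) 0.24062444374320258 3563
[[ 600. -269.]
 [ 801. -278.]
 [ 817.  107.]
 [ 617.  116.]]
red 180 [ 0.637257   -0.19726201  0.22760645] [ 0.6152346  -0.20192937  0.20557865] [ 0.66205452 -0.18539426  0.2474467 ]
yellow 295 [ 0.65159348 -0.20323282  0.20718091] [-0.57884344  0.02832302  0.81494668] [0.45353296 0.36995548 0.0405553 ]
dark [275 205  14  48 277] [ 0.59178356 -0.05788729  0.15012653] 0.2103326087013473
dark [317 238  15  10  66] [ 0.63909219 -0.20814316  0.20847508] 0.2149967706354743
dark [299 243   8  16  50] [ 0.60589104 -0.14249018  0.15017971] 0.16500839433044856
dark [299 258  15  25 133] [ 0.60300823 -0.20450752  0.13096348] 0.16369460997884921
```

Emit:
carry_out(deltas=[0,0,0.94,0.83,-1.99,0.4,100,0,0,0.94,0.83,-1.99,0.4,100,0,0,0.94,0.83,-1.99,0.4,100,0,0,0.94,0.83,-1.99,0.4,100,0,0,0.94,0.83,-1.99,0.4,100,0,0,0.94,0.83,-1.99,0.4,100,0,0,0.94,0.83,-1.99,0.4,100,0,0,0.94,0.83,-1.99,0.4,100,0,0,0.94,0.83,-1.99,0.4,100,0,0,0.94,0.83,-1.99,0.4,100,0,0,0.94,0.83,-1.99,0.4,100,0,0,0.94,0.83,-1.99,0.4,100,0,0,0.94,0.83,-1.99,0.4,100,0,0,0.94,0.83,-1.99,0.4,100,0,0,0.94,0.83,-1.99,0.4,100,0,0,0.94,0.83,-1.99,0.4,100,0,0,0.94,0.83,-1.99,0.4,100,0,0,0.94,0.83,-1.99,0.4,100,0,0,0.94,0.83,-1.99,0.4,100,0,0,0.94,0.83,-1.99,0.4,100], squeeze=20)

```text
time_s: 1.77
eef_pos: [0.4027, 0.2062, 0.3252]
ee_rot: [-180.0, -0.0, 177.5]
contact_force: [0.7, -0.2, 0.4]
finger_gap: 0.0853
```

Emit:
carry_out(deltas=[-0.078,-1.748,0,0.82,-1.98,0.02,100,-0.078,-1.748,0,0.82,-1.98,0.02,100,-0.078,-1.748,0,0.82,-1.98,0.02,100,-0.078,-1.748,0,0.82,-1.98,0.02,100,-0.078,-1.748,0,0.82,-1.98,0.02,100,-0.078,-1.748,0,0.82,-1.98,0.02,100,-0.078,-1.748,0,0.82,-1.98,0.02,100,-0.078,-1.748,0,0.82,-1.98,0.02,100,-0.078,-1.748,0,0.82,-1.98,0.02,100,-0.078,-1.748,0,0.82,-1.98,0.02,100,-0.078,-1.748,0,0.82,-1.98,0.02,100,-0.078,-1.748,0,0.82,-1.98,0.02,100,-0.078,-1.748,0,0.82,-1.98,0.02,100,-0.078,-1.748,0,0.82,-1.98,0.02,100,-0.078,-1.748,0,0.82,-1.98,0.02,100,-0.078,-1.748,0,0.82,-1.98,0.02,100,-0.078,-1.748,0,0.82,-1.98,0.02,100,-0.078,-1.748,0,0.82,-1.98,0.02,100,-0.078,-1.748,0,0.82,-1.98,0.02,100,-0.078,-1.748,0,0.82,-1.98,0.02,100])

```text
time_s: 3.43
eef_pos: [0.5661, -0.1898, 0.3288]
ee_rot: [180.0, 35.1, 177.4]
contact_force: [0.8, 1.5, -0.3]
finger_gap: 0.0857
```

Emit:
carry_out(deltas=[0,0,0,0,0,0,100,0,0,0,0,0,0,100,0,0,0,0,0,0,100])

```text
time_s: 3.68
eef_pos: [0.5663, -0.1875, 0.3287]
ee_rot: [180.0, 34.9, 177.5]
contact_force: [0.2, 0.0, -0.6]
finger_gap: 0.0853
```

Emit:
carry_out(deltas=[0,0,0,0.43,-0.024,-0.62,100,0,0,0,0.43,-0.024,-0.62,100,0,0,0,0.43,-0.024,-0.62,100,0,0,0,0.43,-0.024,-0.62,100,0,0,0,0.43,-0.024,-0.62,100,0,0,0,0.43,-0.024,-0.62,100,0,0,0,0.43,-0.024,-0.62,100,0,0,0,0.43,-0.024,-0.62,100,0,0,0,0.43,-0.024,-0.62,100,0,0,0,0.43,-0.024,-0.62,100,0,0,0,0.43,-0.024,-0.62,100,0,0,0,0.43,-0.024,-0.62,100,0,0,0,0.43,-0.024,-0.62,100,0,0,0,0.43,-0.024,-0.62,100,0,0,0,0.43,-0.024,-0.62,100,0,0,0,0.43,-0.024,-0.62,100,0,0,0,0,0,0,100,0,0,0,0,0,0,100])

```text
time_s: 5.18
eef_pos: [0.6354, -0.1909, 0.2293]
ee_rot: [179.9, 34.9, 177.5]
contact_force: [-0.3, 0.3, 0.1]
finger_gap: 0.0853
```

```bash
python3 - <<'E'
from h import *
s=read_state(); print(s["eef_pos"],s["contact_force"],s["ft_torque"],s["joint_positions"])
a=[grab_frame("side")[0][170:320,230:400],grab_frame("top")[0][120:270,250:420]]
cv2.imwrite("pics/1.png",cv2.resize(np.hstack([a[0],a[1]]),(800,375),interpolation=cv2.INTER_CUBIC)[...,::-1])
E
```

```text
[ 0.63542426 -0.19094083  0.22929068] [-0.31707652  0.2520017   0.14103985] [-0.03536539  0.59575098 -0.03821266] [-27.66035761  15.85905336  52.54600204 115.77239869 -51.451393
  29.24528759 148.02144543]
```

View pics/1.png

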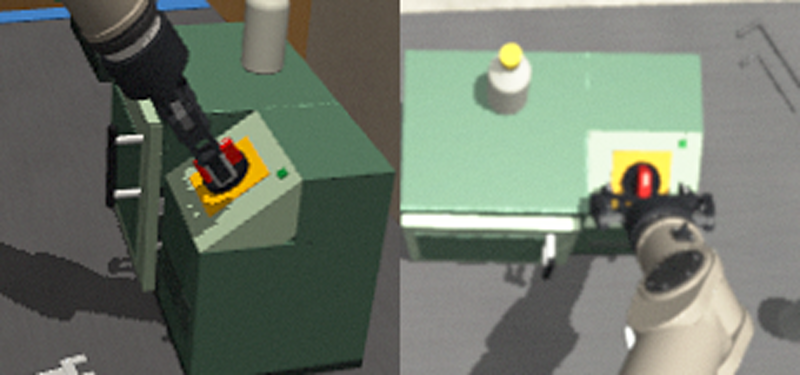

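Emit:
carry_out(deltas=[0,0,0,0,0,0,60,0,0,0,0,0,0,40,0,0,0,0,0,0,30,0,0,0,0,0,0,20,0,0,0,0,0,0,10,0,0,0,0,0,0,0,0,0,0,0,0,0,0,0,0,0,0,0,0,0,0,0,0,0,0,0,0,0,0,0,0,0,0,0,0,0,0,0,0,0,0], squeeze=20)

```text
time_s: 6.2
eef_pos: [0.6355, -0.1919, 0.2303]
ee_rot: [179.9, 35.0, 177.4]
contact_force: [-4.2, 3.2, 5.9]
finger_gap: 0.0127
```

```bash
cat > st.py <<'E'
from h import *
s=read_state(); n=np.array([-.573,.0255,.819]); r=R.from_euler("xyz",s["ee_rot"],degrees=True).as_matrix()
ax=np.array([.6386,-.193,.226]); e=s["eef_pos"]-ax
yc=np.array([.0445,.999,0]); xc=np.cross(yc,n)
y=r[:,1]; print("t",s["time_s"],"turn cw",np.degrees(np.arctan2(y@xc,y@yc)),"z-lean",np.degrees(np.arccos(-r[:,2]@n)),"off axis mm",1000*np.array([e@xc,e@yc,e@n]))
print("F",s["contact_force"],"Tn",s["ft_torque"]@n,s["ft_torque"],"gap",s["finger_gap"],"q",np.round(s["joint_positions"],1))
E
python3 st.py
```

```text
t 6.2 turn cw 0.012894108754800916 z-lean 0.927755052835115 off axis mm [-0.11373875  0.99636441  5.31258954]
F [-4.18126314  3.23357678  5.86939357] Tn -0.14498498179798386 [0.51901085 0.78337004 0.1617    ] gap 0.012714807436081634 q [-27.7  15.8  52.7 115.7 -51.5  29.3 148.1]
```

Emit:
carry_out(deltas=[0,0,0,-0.058,0.0,0.082,0,0,0,0,-0.058,0.0,0.082,0,0,0,0,0,-0.05,0,0,1.4325,-0.064,-2.0475,0,0,0,0,1.4325,-0.064,-2.0475,0,0,0,0,1.4325,-0.064,-2.0475,0,0,0,0,1.4325,-0.064,-2.0475,0,0,0,0,1.4325,-0.064,-2.0475,0,0,0,0,1.4325,-0.064,-2.0475,0,0,0,0,1.4325,-0.064,-2.0475,0,0,0,0,1.4325,-0.064,-2.0475,0,0,0,0,0,0,0,0,0,0,0,0])

```text
$.deltas: bad value
```

```bash
python3 st.py
```

```text
t 6.2 turn cw 0.012894108754800916 z-lean 0.927755052835115 off axis mm [-0.11373875  0.99636441  5.31258954]
F [-4.18126314  3.23357678  5.86939357] Tn -0.14498498179798386 [0.51901085 0.78337004 0.1617    ] gap 0.012714807436081634 q [-27.7  15.8  52.7 115.7 -51.5  29.3 148.1]
```

Emit:
carry_out(deltas=[0,0,0,-0.058,0,0.082,0,0,0,0,-0.058,-0.04,0.082,0,1.4325,-0.064,-2.0475,0,0,0,0,1.4325,-0.064,-2.0475,0,0,0,0,1.4325,-0.064,-2.0475,0,0,0,0,1.4325,-0.064,-2.0475,0,0,0,0,1.4325,-0.064,-2.0475,0,0,0,0,1.4325,-0.064,-2.0475,0,0,0,0,1.4325,-0.064,-2.0475,0,0,0,0,1.4325,-0.064,-2.0475,0,0,0,0,0,0,0,0,0,0,0])

```text
time_s: 7.12
eef_pos: [0.6353, -0.1917, 0.2305]
ee_rot: [166.7, 32.6, 153.6]
contact_force: [12.4, -0.9, -12.7]
finger_gap: 0.0121
```

```bash
python3 st.py
```

```text
t 7.1167 turn cw 19.901352358974528 z-lean 0.9289122482662279 off axis mm [-0.15194505  1.17141135  5.62477341]
F [ 12.428532    -0.87789609 -12.70756479] Tn 0.08254553031271292 [-0.1992292  -0.02998566 -0.03766565] gap 0.012136066679542581 q [-31.2  17.3  57.3 115.8 -54.4  30.7 130.4]
```

Emit:
carry_out(deltas=[0,0,0,0.04,0,-0.058,0,0,0,0,0.04,0,-0.058,0,1.4325,-0.064,-2.0475,0,0,0,0,1.4325,-0.064,-2.0475,0,0,0,0,1.4325,-0.064,-2.0475,0,0,0,0,1.4325,-0.064,-2.0475,0,0,0,0,1.4325,-0.064,-2.0475,0,0,0,0,1.4325,-0.064,-2.0475,0,0,0,0,1.4325,-0.064,-2.0475,0,0,0,0,1.4325,-0.064,-2.0475,0,0,0,0,1.4325,-0.064,-2.0475,0,0,0,0,1.4325,-0.064,-2.0475,0,0,0,0,0,0,0,0,0,0,0,0,0,0,0,0,0,0,0])

```text
$.deltas: bad value
```

```bash
python3 st.py
```

```text
t 7.1167 turn cw 19.901352358974528 z-lean 0.9289122482662279 off axis mm [-0.15194505  1.17141135  5.62477341]
F [ 12.428532    -0.87789609 -12.70756479] Tn 0.08254553031271292 [-0.1992292  -0.02998566 -0.03766565] gap 0.012136066679542581 q [-31.2  17.3  57.3 115.8 -54.4  30.7 130.4]
```

Emit:
carry_out(deltas=[0,0,0,0.04,0,-0.058,0,0,0,0,0.04,0,-0.058,0,1.4325,-0.064,-2.0475,0,0,0,0,1.4325,-0.064,-2.0475,0,0,0,0,1.4325,-0.064,-2.0475,0,0,0,0,1.4325,-0.064,-2.0475,0,0,0,0,1.4325,-0.064,-2.0475,0,0,0,0,1.4325,-0.064,-2.0475,0,0,0,0,1.4325,-0.064,-2.0475,0,0,0,0,1.4325,-0.064,-2.0475,0,0,0,0,1.4325,-0.064,-2.0475,0,0,0,0,1.4325,-0.064,-2.0475,0,0,0,0,0,0,0,0,0,0,0])

```text
time_s: 8.2
eef_pos: [0.6354, -0.1917, 0.2304]
ee_rot: [153.6, 23.9, 126.8]
contact_force: [0.4, 2.9, -0.3]
finger_gap: 0.0125
```

```bash
python3 st.py
```

```text
t 8.2 turn cw 44.96276614482957 z-lean 0.9295885895193744 off axis mm [-0.12640796  1.1121281   5.49695351]
F [ 0.35971084  2.94090363 -0.26419964] Tn 0.07434670565832939 [0.489      0.45142456 0.41884295] gap 0.012503938610647546 q [-34.6  19.6  62.6 115.8 -59.   33.2 109. ]
```

Emit:
carry_out(deltas=[0.86,-0.038,-1.2285,0,0,0,0,0.86,-0.038,-1.2285,0,0,0,0,0.86,-0.038,-1.2285,0,0,0,0,0.86,-0.038,-1.2285,0,0,0,0,0,0,0,0,0,0,0])

```text
time_s: 8.62
eef_pos: [0.6354, -0.1918, 0.2304]
ee_rot: [151.4, 21.0, 121.0]
contact_force: [1.8, 4.5, -0.1]
finger_gap: 0.0127
```

```bash
python3 st.py
```

```text
t 8.6167 turn cw 51.05157262640558 z-lean 0.9303516973126998 off axis mm [-0.14203281  1.07281071  5.51493687]
F [ 1.75629172  4.51742263 -0.10382789] Tn 0.05804233749992385 [0.8318051  0.36479873 0.64147044] gap 0.012655321524240138 q [-35.4  20.3  63.9 115.8 -60.1  33.8 103.8]
```

Emit:
carry_out(deltas=[0.573,-0.0255,-0.819,0,0,0,0,0.573,-0.0255,-0.819,0,0,0,0,0,0,0,0,0,0,0])

```text
time_s: 8.87
eef_pos: [0.6354, -0.1917, 0.2304]
ee_rot: [150.7, 20.1, 119.2]
contact_force: [2.0, 4.7, -1.7]
finger_gap: 0.0121
```

```bash
python3 st.py
```

```text
t 8.8667 turn cw 53.01802997720082 z-lean 0.9310192814664203 off axis mm [-0.14202639  1.12642574  5.50707575]
F [ 1.97147719  4.72393037 -1.65703134] Tn 0.10540679438553188 [0.8051011  0.38465927 0.68000111] gap 0.01212631194561103 q [-35.7  20.5  64.3 115.8 -60.5  34.  102.1]
```

Emit:
carry_out(deltas=[0.573,-0.0255,-0.819,0,0,0,0,0.573,-0.0255,-0.819,0,0,0,0,0,0,0,0,0,0,0])

```text
time_s: 9.12
eef_pos: [0.6354, -0.1918, 0.2304]
ee_rot: [150.1, 19.1, 117.3]
contact_force: [2.3, 4.5, -1.1]
finger_gap: 0.0125
```

```bash
python3 st.py
```

```text
t 9.1167 turn cw 55.01145877616722 z-lean 0.9305343138925941 off axis mm [-0.1401804   1.09697282  5.50096657]
F [ 2.3074637   4.50446143 -1.102987  ] Tn 0.09133824123978583 [0.83065943 0.42379417 0.67948638] gap 0.012500722392915335 q [-35.9  20.7  64.7 115.8 -60.8  34.2 100.3]
```

Emit:
carry_out(deltas=[0.573,-0.0255,-0.819,0,0,0,0,0.573,-0.0255,-0.819,0,0,0,0,0,0,0,0,0,0,0])

```text
time_s: 9.37
eef_pos: [0.6354, -0.1917, 0.2304]
ee_rot: [149.5, 18.1, 115.5]
contact_force: [2.6, 3.9, -1.0]
finger_gap: 0.0128
```

```bash
python3 st.py
```

```text
t 9.3667 turn cw 57.00512151273749 z-lean 0.9309328895025405 off axis mm [-0.13519431  1.10622279  5.50684362]
F [ 2.59912996  3.92594651 -1.0143893 ] Tn 0.11311998248388755 [0.80622584 0.37573158 0.6904838 ] gap 0.012819590594519478 q [-36.1  20.9  65.2 115.9 -61.2  34.5  98.6]
```

Emit:
carry_out(deltas=[0.573,-0.0255,-0.819,0,0,0,0,0.573,-0.0255,-0.819,0,0,0,0,0,0,0,0,0,0,0])

```text
time_s: 9.62
eef_pos: [0.6354, -0.1918, 0.2305]
ee_rot: [149.0, 17.1, 113.7]
contact_force: [1.3, 5.2, -0.8]
finger_gap: 0.0126
```

```bash
python3 st.py
```

```text
t 9.6167 turn cw 59.004582706165266 z-lean 0.9303769638881789 off axis mm [-0.10188867  1.07295589  5.51959294]
F [ 1.26109534  5.23341486 -0.83996116] Tn 0.12955098418785696 [0.82457153 0.38001118 0.72324809] gap 0.012622246942757185 q [-36.4  21.1  65.6 115.9 -61.5  34.7  96.9]
```

Emit:
carry_out(deltas=[0.573,-0.0255,-0.819,0,0,0,0,0.573,-0.0255,-0.819,0,0,0,0,0,0,0,0,0,0,0])

```text
time_s: 9.87
eef_pos: [0.6354, -0.1918, 0.2304]
ee_rot: [148.5, 16.0, 111.9]
contact_force: [1.5, 4.5, -1.7]
finger_gap: 0.0125
```

```bash
python3 st.py
```

```text
t 9.8667 turn cw 61.00323555739595 z-lean 0.9307763902035847 off axis mm [-0.12027907  1.10438984  5.51268684]
F [ 1.52508422  4.47866875 -1.70916942] Tn 0.10002441218327837 [0.82408207 0.35330247 0.68768526] gap 0.012479080854665698 q [-36.6  21.4  66.  115.9 -61.9  34.9  95.1]
```

Emit:
carry_out(deltas=[0.573,-0.0255,-0.819,0,0,0,0,0,0,0,0,0,0,0])

```text
time_s: 10.03
eef_pos: [0.6354, -0.1917, 0.2304]
ee_rot: [148.3, 15.5, 111.0]
contact_force: [1.7, 5.1, -1.4]
finger_gap: 0.0125
```

```bash
python3 st.py
```

```text
t 10.0333 turn cw 61.99787663064319 z-lean 0.9312969161696685 off axis mm [-0.1015747   1.1497913   5.49728666]
F [ 1.72823947  5.11548345 -1.42235138] Tn 0.11341577758182765 [0.79226919 0.34523073 0.68203008] gap 0.01248445417725276 q [-36.7  21.5  66.2 115.9 -62.   35.   94.2]
```

Emit:
carry_out(deltas=[0.573,-0.0255,-0.819,0,0,0,0,0.573,-0.0255,-0.819,0,0,0,0,0,0,0,0,0,0,0])

```text
time_s: 10.28
eef_pos: [0.6354, -0.1918, 0.2304]
ee_rot: [147.8, 14.5, 109.3]
contact_force: [1.8, 4.5, -0.7]
finger_gap: 0.0128
```

```bash
python3 st.py; python3 - <<'E'
from h import *
a=[grab_frame("side")[0][170:320,230:400],grab_frame("top")[0][120:270,250:420]]
cv2.imwrite("pics/2.png",cv2.resize(np.hstack([a[0],a[1]]),(800,375),interpolation=cv2.INTER_CUBIC)[...,::-1])
E
```

```text
t 10.2833 turn cw 64.00307906233051 z-lean 0.9306219580894044 off axis mm [-0.11704977  1.09794853  5.50599724]
F [ 1.76173911  4.48761858 -0.73894115] Tn 0.1202336883189229 [0.78435534 0.41420115 0.68267053] gap 0.012750311353605936 q [-37.   21.7  66.6 115.9 -62.4  35.3  92.5]
```

View pics/2.png

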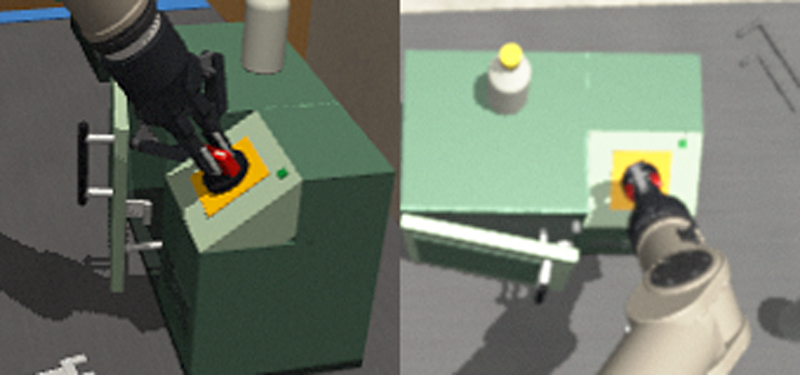

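The door has popped ajar: the handle is at about (85,160) in the left crop and the door edge at (575,255) in the right. The stop hasn't been felt yet, so I'll keep feeling for it.

Emit:
carry_out(deltas=[0.573,-0.0255,-0.819,0,0,0,0,0,0,0,0,0,0,0])

```text
time_s: 10.55
eef_pos: [0.6354, -0.1917, 0.2304]
ee_rot: [147.6, 13.9, 108.4]
contact_force: [2.6, 4.4, -0.6]
finger_gap: 0.0128
```

```bash
python3 st.py
```

```text
t 10.55 turn cw 64.99533308505454 z-lean 0.9307885183196908 off axis mm [-0.10625985  1.10859516  5.50317481]
F [ 2.55610571  4.44718996 -0.5586153 ] Tn 0.1392158209930407 [0.77862189 0.32226254 0.70469898] gap 0.012778160721819212 q [-37.1  21.8  66.8 115.9 -62.6  35.4  91.6]
```

Emit:
carry_out(deltas=[0.573,-0.0255,-0.819,0,0,0,0,0,0,0,0,0,0,0])

```text
time_s: 10.72
eef_pos: [0.6354, -0.1918, 0.2304]
ee_rot: [147.4, 13.4, 107.6]
contact_force: [1.3, 5.2, -1.0]
finger_gap: 0.0123
```

```bash
python3 st.py
```

```text
t 10.7167 turn cw 65.98899943939254 z-lean 0.9308842498318263 off axis mm [-0.11687443  1.10508108  5.50482428]
F [ 1.33870788  5.16475868 -0.97625452] Tn 0.18383273849738127 [0.77361732 0.4273599  0.75240267] gap 0.012317359113675845 q [-37.2  22.   67.  115.9 -62.7  35.5  90.8]
```

Torque may be starting to rise (0.18). Next, single small steps.

Emit:
carry_out(deltas=[0.573,-0.0255,-0.819,0,0,0,0,0,0,0,0,0,0,0])

```text
time_s: 10.88
eef_pos: [0.6354, -0.1918, 0.2305]
ee_rot: [147.2, 12.9, 106.7]
contact_force: [1.7, 4.9, -1.0]
finger_gap: 0.0125
```

```bash
python3 st.py
```

```text
t 10.8833 turn cw 66.96510310578611 z-lean 0.9305257033623017 off axis mm [-0.07965774  1.09283249  5.51927856]
F [ 1.74843359  4.85012643 -1.00747187] Tn 0.237889183337865 [0.74603215 0.36133346 0.8011619 ] gap 0.012510572458696242 q [-37.3  22.1  67.2 115.9 -62.9  35.6  89.9]
```

Emit:
carry_out(deltas=[0.573,-0.0255,-0.819,0,0,0,0,0,0,0,0,0,0,0])

```text
time_s: 11.05
eef_pos: [0.6354, -0.1917, 0.2304]
ee_rot: [147.0, 12.3, 105.9]
contact_force: [1.5, 6.1, -1.2]
finger_gap: 0.0127
```

```bash
python3 st.py
```

```text
t 11.05 turn cw 67.94724149359932 z-lean 0.9308519505791757 off axis mm [-0.10339452  1.13224093  5.50221041]
F [ 1.51396589  6.13024939 -1.18708138] Tn 0.33251500143884216 [0.62231611 0.48135048 0.82640744] gap 0.012670542386061162 q [-37.4  22.2  67.4 115.9 -63.1  35.8  89. ]
```

Emit:
carry_out(deltas=[0.573,-0.0255,-0.819,0,0,0,0,0,0,0,0,0,0,0])

```text
time_s: 11.22
eef_pos: [0.6354, -0.1917, 0.2304]
ee_rot: [146.8, 11.8, 105.0]
contact_force: [2.8, 5.3, -1.0]
finger_gap: 0.0126
```

```bash
python3 st.py
```

```text
t 11.2167 turn cw 68.91834407961707 z-lean 0.9307578992983323 off axis mm [-0.10739799  1.12431411  5.50660334]
F [ 2.78350541  5.30317191 -1.02430783] Tn 0.4121749457427289 [0.66414862 0.44883926 0.95395202] gap 0.012624096011722052 q [-37.5  22.3  67.5 115.9 -63.2  35.9  88.2]
```

Stop clearly felt: the torque climbs about 0.1 N m per degree, to 0.41. Letting go now.

Emit:
carry_out(deltas=[0,0,0,0,0,0,100,0,0,0,0,0,0,100,0,0,0,0,0,0,100,0,0,0,0,0,0,100,0,0,0,0,0,0,100,0,0,0,0,0,0,100,0,0,0,0,0,0,100,0,0,0,0,0,0,100,0,0,0,0,0,0,100,0,0,0,0,0,0,100])

```text
time_s: 12.05
eef_pos: [0.6352, -0.1929, 0.2306]
ee_rot: [146.8, 11.9, 104.9]
contact_force: [0.2, 0.1, 0.5]
finger_gap: 0.0854
```

Emit:
carry_out(deltas=[0,0,0,-0.46,0.02,0.66,100,0,0,0,-0.46,0.02,0.66,100,0,0,0,-0.46,0.02,0.66,100,0,0,0,-0.46,0.02,0.66,100,0,0,0,-0.46,0.02,0.66,100,0,0,0,-0.46,0.02,0.66,100,0,0,0,-0.46,0.02,0.66,100,0,0,0,-0.46,0.02,0.66,100,0,0,0,-0.46,0.02,0.66,100,0,0,0,-0.46,0.02,0.66,100,0,0,0,-0.46,0.02,0.66,100,0,0,0,-0.46,0.02,0.66,100,0,0,0,-0.46,0.02,0.66,100,0,0,0,-0.46,0.02,0.66,100,0,0,0,-0.46,0.02,0.66,100,0,0,0,-0.46,0.02,0.66,100,0,0,0,-0.46,0.02,0.66,100,0,0,0,-0.46,0.02,0.66,100,0,0,0,0,0,0,100])

```text
time_s: 13.63
eef_pos: [0.5526, -0.1881, 0.3413]
ee_rot: [147.5, 11.3, 105.1]
contact_force: [0.1, -0.3, -0.2]
finger_gap: 0.0859
```

```bash
cat > door.py <<'E'
from h import *
import sys
# door angle: fit a line to the door's top edge (z~0.223) in front of the cabinet; handle from dark points beyond it
Ry=np.array([[.99901,-.0445],[.0445,.99901]]) # world xy -> cabinet xy
for n in("top","side"):
    im,d=grab_frame(n); P=cloud(n,d); c=(P[...,:2]-np.array([.7091,-.071]))@Ry.T
    C=np.dstack([c,P[...,2]]); h=C[...,:2]-np.array([-.1075,.18]); r=np.hypot(h[...,0],h[...,1])
    m=(abs(C[...,2]-.221)<.006)&(C[...,0]<-.105)&(r<.235)&(r>.05)&(h[...,1]<.06)
    q=h[m]; a=np.arctan2(-q[:,0],-q[:,1]); print(n,len(q),"door angle med",np.median(a), "by fit",(lambda v:np.arctan2(abs(v[0]),-v[1]*np.sign(-v[0]*1.0)))(np.linalg.svd(q-q.mean(0))[2][0]) if len(q)>5 else None)
    red=(im[...,0]>110)&(im[...,1]<60)&(im[...,2]<60)&(C[...,2]>.15)&(abs(C[...,1]+.125)<.05); 
    if red.sum()>8:
        q=C[red]; print(" red",len(q),np.round(q.mean(0),3),"dir",np.round(np.linalg.svd(q-q.mean(0))[2][0],2))
    hd=(im.max(-1)<50)&(C[...,2]>.1)&(C[...,2]<.214)&(r<.23)&(r>.16)&(C[...,0]<-.125)
    if hd.sum()>3: q=h[hd]; print(" handle cab-hinge",hd.sum(),np.round(np.median(q,0),4),"z",C[hd][:,2].min(),C[hd][:,2].max())
    cv2.imwrite(f"pics/{n}_{sys.argv[1]}.png",im[...,::-1])
E
python3 st.py; python3 door.py a
python3 -c "
import cv2,numpy as np
a=cv2.imread('pics/side_a.png')[170:320,230:400];b=cv2.imread('pics/top_a.png')[120:270,250:420]
cv2.imwrite('pics/3.png',cv2.resize(np.hstack([a,b]),(800,353)))"
```

```text
t 13.6333 turn cw 69.14842184955072 z-lean 1.264403921662648 off axis mm [ -4.40346727   1.05872145 143.8038653 ]
F [ 0.1350866  -0.26922125 -0.18647546] Tn 0.01973568513908322 [0.03430392 0.58024145 0.03003135] gap 0.0859019400813521 q [-44.1 -11.9  56.8 115.7   4.3  37.4  30.9]
top 312 door angle med 0.19217771994490823 by fit 0.1836630486931308
 red 31 [-0.067 -0.118  0.257] dir [-0.36  0.16  0.92]
 handle cab-hinge 16 [-0.0815 -0.1765] z 0.13290199803178204 0.2074022958432269
side 169 door angle med 0.1801401434771005 by fit 0.17970313323939452
 red 179 [-0.066 -0.129  0.228] dir [-0.86  0.04 -0.51]
 handle cab-hinge 128 [-0.0777 -0.182 ] z 0.11009432575604361 0.21217612037773792
```

View pics/3.png

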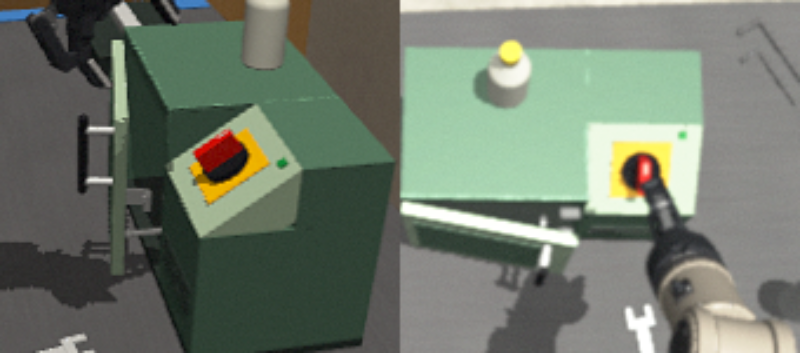

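Emit:
carry_out(deltas=[0,0,0,0,0,0,100,0,0,0,0,0,0,100])

```text
time_s: 13.9
eef_pos: [0.5526, -0.1872, 0.3392]
ee_rot: [147.7, 11.3, 105.2]
contact_force: [-0.5, 0.1, 0.1]
finger_gap: 0.0854
```

```bash
cat > go.py <<'E'
from h import *
import sys
t=np.array(eval(sys.argv[1])); s=read_state()
rv=(R.from_euler("xyz",t[3:],degrees=True)*R.from_euler("xyz",s["ee_rot"],degrees=True).inv()).as_rotvec(degrees=True)
print(s["time_s"],s["eef_pos"],s["ee_rot"],"rotvec",rv,np.linalg.norm(rv),"cm",100*(t[:3]-s["eef_pos"]),"F",s["contact_force"],"gap",s["finger_gap"],np.round(s["joint_positions"]))
E
python3 go.py "[.5256,-.062,.31,180,0,167]"
```

```text
13.9 [ 0.5525885  -0.18724513  0.33922671] [147.74940264  11.3292363  105.1750348 ] rotvec [-16.18424123  31.55700554  56.75299279] 66.92291426596913 cm [-2.69885001 12.52451262 -2.92267149] F [-0.47230806  0.11776635  0.06492999] gap 0.08543876483400513 [-44. -12.  57. 116.   4.  37.  31.]
```

Emit:
carry_out(deltas=[-0.81,1.58,2.84,-0.135,0.626,-0.146,100,-0.81,1.58,2.84,-0.135,0.626,-0.146,100,-0.81,1.58,2.84,-0.135,0.626,-0.146,100,-0.81,1.58,2.84,-0.135,0.626,-0.146,100,-0.81,1.58,2.84,-0.135,0.626,-0.146,100,-0.81,1.58,2.84,-0.135,0.626,-0.146,100,-0.81,1.58,2.84,-0.135,0.626,-0.146,100,-0.81,1.58,2.84,-0.135,0.626,-0.146,100,-0.81,1.58,2.84,-0.135,0.626,-0.146,100,-0.81,1.58,2.84,-0.135,0.626,-0.146,100,-0.81,1.58,2.84,-0.135,0.626,-0.146,100,-0.81,1.58,2.84,-0.135,0.626,-0.146,100,-0.81,1.58,2.84,-0.135,0.626,-0.146,100,-0.81,1.58,2.84,-0.135,0.626,-0.146,100,-0.81,1.58,2.84,-0.135,0.626,-0.146,100,-0.81,1.58,2.84,-0.135,0.626,-0.146,100,-0.81,1.58,2.84,-0.135,0.626,-0.146,100,-0.81,1.58,2.84,-0.135,0.626,-0.146,100,-0.81,1.58,2.84,-0.135,0.626,-0.146,100,-0.81,1.58,2.84,-0.135,0.626,-0.146,100])

```text
time_s: 15.57
eef_pos: [0.5259, -0.0615, 0.3102]
ee_rot: [-179.9, -0.1, 167.2]
contact_force: [-0.0, -0.2, 0.1]
finger_gap: 0.0857
```

Emit:
carry_out(deltas=[0,0,0,0,0,0,100,0,0,0,0,0,0,100])

```text
time_s: 15.73
eef_pos: [0.526, -0.0615, 0.3102]
ee_rot: [-180.0, -0.0, 167.1]
contact_force: [-0.3, -0.2, 0.3]
finger_gap: 0.0852
```

```bash
python3 go.py "[.5256,-.062,.188,180,0,167]"
```

```text
15.7333 [ 0.52601762 -0.0615148   0.31019768] [-1.79953980e+02 -2.02059861e-02  1.67068203e+02] rotvec [ 0.04031284 -0.03001632 -0.06821111] 0.08472815399505931 cm [ -0.04176165  -0.04852006 -12.21976767] F [-0.28551528 -0.24301325  0.25131257] gap 0.08519863652107043 [-53.  16.  67. 100. -15.  74.  95.]
```

Emit:
carry_out(deltas=[0,0,0,-0.004,-0.004,-1.02,100,0,0,0,-0.004,-0.004,-1.02,100,0,0,0,-0.004,-0.004,-1.02,100,0,0,0,-0.004,-0.004,-1.02,100,0,0,0,-0.004,-0.004,-1.02,100,0,0,0,-0.004,-0.004,-1.02,100,0,0,0,-0.004,-0.004,-1.02,100,0,0,0,-0.004,-0.004,-1.02,100,0,0,0,-0.004,-0.004,-1.02,100,0,0,0,-0.004,-0.004,-1.02,100,0,0,0,-0.004,-0.004,-1.02,100,0,0,0,-0.004,-0.004,-1.02,100,0,0,0,0,0,0,100,0,0,0,0,0,0,60,0,0,0,0,0,0,40,0,0,0,0,0,0,25,0,0,0,0,0,0,15])

```text
time_s: 17.15
eef_pos: [0.5257, -0.0627, 0.1889]
ee_rot: [179.9, 0.0, 167.0]
contact_force: [-0.0, 0.2, -0.3]
finger_gap: 0.0391
```

Emit:
carry_out(deltas=[0,0,0,0,0,0,5,0,0,0,0,0,0,0,0,0,0,0,0,0,0,0,0,0,0,0,0,0,0,0,0,0,0,0,0,0,0,0,0,0,0,0], squeeze=30)

```text
time_s: 17.65
eef_pos: [0.5261, -0.0607, 0.1888]
ee_rot: [179.8, 0.0, 167.1]
contact_force: [1.2, 6.1, 2.9]
finger_gap: 0.0109
```

```bash
python3 go.py "[.5256,-.062,.188,180,0,167]"; python3 - <<'E'
from h import *
a=[grab_frame("side")[0][150:300,230:400],grab_frame("top")[0][120:270,220:390]]
cv2.imwrite("pics/4.png",cv2.resize(np.hstack([a[0],a[1]]),(800,353))[...,::-1])
E
```

```text
17.65 [ 0.52612483 -0.06067583  0.18875565] [1.79798234e+02 1.56679084e-02 1.67126739e+02] rotvec [-0.19313739  0.06044027 -0.12676638] 0.23879864899296016 cm [-0.05248334 -0.13241729 -0.07556536] F [1.22973487 6.06554999 2.9073202 ] gap 0.010943819099287634 [-45.  23.  60. 109. -23.  61. 102.]
```

View pics/4.png

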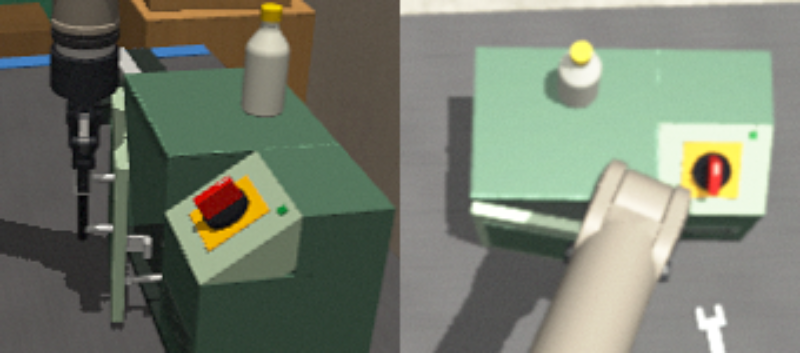

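```bash
python3 - <<'E'
from h import *
a=np.radians(2.55); f=lambda p:R.from_euler("z",-p-a).apply([-42.5,-190,0])[:2]
ph=np.linspace(.182,1.66,16)
print(np.degrees(ph[1]-ph[0])/4)
for i in range(15): print(i,np.round((f(ph[i+1])-f(ph[i]))/40,3))
print(f(1.66)+[609.7,113.6])
E
```

```text
1.4113860353389276
0 [-0.422  0.228]
1 [-0.397  0.268]
2 [-0.369  0.306]
3 [-0.337  0.341]
4 [-0.302  0.373]
5 [-0.264  0.4  ]
6 [-0.223  0.424]
7 [-0.18   0.444]
8 [-0.136  0.46 ]
9 [-0.09   0.471]
10 [-0.043  0.477]
11 [0.004 0.479]
12 [0.051 0.477]
13 [0.098 0.469]
14 [0.144 0.457]
[427.06164389 181.04983972]
```

Emit:
carry_out(deltas=[0,0,-1.41,-0.422,0.228,0,0,0,0,-1.41,-0.422,0.228,0,0,0,0,-1.41,-0.422,0.228,0,0,0,0,-1.41,-0.422,0.228,0,0,0,0,-1.41,-0.397,0.268,0,0,0,0,-1.41,-0.397,0.268,0,0,0,0,-1.41,-0.397,0.268,0,0,0,0,-1.41,-0.397,0.268,0,0])

```text
time_s: 18.42
eef_pos: [0.4942, -0.0414, 0.1888]
ee_rot: [179.8, 0.2, 155.8]
contact_force: [4.6, 4.3, -1.1]
finger_gap: 0.0108
```

```bash
python3 go.py "[.5256,-.062,.188,180,0,167]"
```

```text
18.4167 [ 0.4942173  -0.04139859  0.18876679] [1.79817865e+02 1.71535469e-01 1.55768045e+02] rotvec [-0.11803662  0.22105614 11.2316642 ] 11.234459449255382 cm [ 3.13827035 -2.06014111 -0.07667858] F [ 4.60153205  4.28831905 -1.0844209 ] gap 0.010764189371944913 [-54.  21.  66. 114. -22.  59.  88.]
```

Emit:
carry_out(deltas=[0,0,-1.41,-0.369,0.306,0,0,0,0,-1.41,-0.369,0.306,0,0,0,0,-1.41,-0.369,0.306,0,0,0,0,-1.41,-0.369,0.306,0,0,0,0,-1.41,-0.337,0.341,0,0,0,0,-1.41,-0.337,0.341,0,0,0,0,-1.41,-0.337,0.341,0,0,0,0,-1.41,-0.337,0.341,0,0,0,0,-1.41,-0.302,0.373,0,0,0,0,-1.41,-0.302,0.373,0,0,0,0,-1.41,-0.302,0.373,0,0,0,0,-1.41,-0.302,0.373,0,0])

```text
time_s: 19.42
eef_pos: [0.4541, -0.0012, 0.1888]
ee_rot: [179.8, 0.2, 138.8]
contact_force: [6.0, 3.9, -3.5]
finger_gap: 0.0108
```

```bash
python3 go.py "[.5256,-.062,.188,180,0,167]"
```

```text
19.4167 [ 0.45412533 -0.00121944  0.18878559] [179.77189065   0.2008901  138.82329564] rotvec [-0.11274141  0.28559509 28.17623784] 28.17791074860915 cm [ 7.1474665  -6.07805557 -0.07855907] F [ 6.02393426  3.88542891 -3.45292711] gap 0.010835438580304268 [-70.  19.  77. 119. -22.  58.  67.]
```

Emit:
carry_out(deltas=[0,0,0,-0.264,0.4,0,0,0,0,0,-0.264,0.4,0,0,0,0,0,-0.264,0.4,0,0,0,0,0,-0.264,0.4,0,0])

```text
time_s: 19.75
eef_pos: [0.444, 0.014, 0.1888]
ee_rot: [179.8, 0.3, 138.8]
contact_force: [7.6, 1.6, -5.3]
finger_gap: 0.0112
```

```bash
python3 go.py "[.5256,-.062,.188,180,0,167]"; python3 -c "
from station import *;print(read_state()['joint_positions'],read_state()['ft_torque'])"
```

```text
19.75 [0.44396976 0.01402994 0.18880646] [179.75198643   0.29841853 138.78287026] rotvec [-0.0856478   0.38250291 28.21637513] 28.21909760676628 cm [ 8.16302409 -7.60299449 -0.08064566] F [ 7.6369594   1.56981979 -5.2736325 ] gap 0.011170604360412086 [-75.  17.  79. 120. -20.  58.  64.]
[-74.87986309  17.39587918  79.3004236  120.17830599 -20.33996006
  57.7735213   63.76701748] [ 0.15264143 -1.40380819 -0.34554354]
```

Emit:
carry_out(deltas=[0,0,-1.41,-0.223,0.424,0,0,0,0,-1.41,-0.223,0.424,0,0,0,0,-1.41,-0.223,0.424,0,0,0,0,-1.41,-0.223,0.424,0,0])

```text
time_s: 20.08
eef_pos: [0.4347, 0.0309, 0.1888]
ee_rot: [179.8, 0.2, 133.1]
contact_force: [6.1, 1.5, -4.1]
finger_gap: 0.0109
```

```bash
python3 go.py "[.5256,-.062,.188,180,0,167]"; python3 -c "
from station import *;print(read_state()['joint_positions'],read_state()['ft_torque'])"
```

```text
20.0833 [0.43474637 0.03094619 0.18882268] [179.75737968   0.23770023 133.13017728] rotvec [-0.09298466  0.33187114 33.86921909] 33.87097262174437 cm [ 9.08536324 -9.29461871 -0.08226845] F [ 6.07319858  1.53306357 -4.06976089] gap 0.010872994391273169 [-80.  16.  81. 121. -19.  57.  55.]
[-79.62363704  16.22360945  81.13754891 121.11309242 -19.11380903
  57.45721942  54.74554658] [ 0.22919668 -1.11083674 -0.02835922]
```

Emit:
carry_out(deltas=[0,0,-1.41,-0.18,0.444,0,0,0,0,-1.41,-0.18,0.444,0,0])

```text
time_s: 20.25
eef_pos: [0.4309, 0.0396, 0.1888]
ee_rot: [179.8, 0.2, 130.3]
contact_force: [3.5, 1.2, -3.1]
finger_gap: 0.0108
```

```bash
python3 go.py "[.5256,-.062,.188,180,0,167]"; python3 -c "
from station import *;print(read_state()['joint_positions'],read_state()['ft_torque'])"
```

```text
20.25 [0.43089644 0.03961501 0.18881154] [179.77926912   0.20899144 130.31179576] rotvec [-0.08118443  0.29838109 36.68771443] 36.68901759536135 cm [  9.47035589 -10.16150124  -0.08115397] F [ 3.48042839  1.15688934 -3.05310303] gap 0.010825948470102108 [-82.  16.  82. 121. -18.  57.  50.]
[-81.72124451  15.52390418  81.62760779 121.45022559 -18.31978139
  57.28837569  49.96768659] [ 0.09963418 -0.87368451  0.04045135]
```

Emit:
carry_out(deltas=[0,0,-1.41,-0.18,0.444,0,0,0,0,-1.41,-0.18,0.444,0,0,0,0,-1.41,-0.136,0.46,0,0])

```text
time_s: 20.5
eef_pos: [0.4259, 0.0529, 0.1888]
ee_rot: [179.8, 0.2, 126.1]
contact_force: [4.1, 0.6, -2.0]
finger_gap: 0.0113
```

```bash
python3 go.py "[.5256,-.062,.188,180,0,167]"; python3 -c "
from station import *;print(read_state()['joint_positions'],read_state()['ft_torque'])"
```

```text
20.5 [0.42588447 0.05289673 0.18881064] [179.76433557   0.18839141 126.07203686] rotvec [-0.09471848  0.29330647 40.92747949] 40.92864006906623 cm [  9.97155337 -11.48967314  -0.08106381] F [ 4.06296666  0.56571296 -2.02790886] gap 0.011277837088255109 [-85.  14.  82. 122. -17.  57.  43.]
[-84.68978903  14.42166828  82.09111138 121.85614757 -17.07185985
  56.99733369  42.63953054] [-1.77931791e-02 -8.23979162e-01  6.93853434e-04]
```

Emit:
carry_out(deltas=[0,0,-1.41,-0.136,0.46,0,0,0,0,-1.41,-0.136,0.46,0,0,0,0,-1.41,-0.136,0.46,0,0])

```text
time_s: 20.75
eef_pos: [0.4219, 0.0665, 0.1888]
ee_rot: [179.8, 0.2, 121.8]
contact_force: [5.1, 0.0, -1.9]
finger_gap: 0.0109
```

```bash
python3 go.py "[.5256,-.062,.188,180,0,167]"; python3 -c "
from station import *;print(read_state()['joint_positions'],read_state()['ft_torque'])"
```

```text
20.75 [0.42186431 0.06653843 0.18881466] [179.75401471   0.1835956  121.83490661] rotvec [-0.09568279  0.30015778 45.16458897] 45.16568771552157 cm [ 10.37356902 -12.85384273  -0.08146554] F [ 5.07998257e+00  2.35660380e-03 -1.88947572e+00] gap 0.010906415401608256 [-87.  14.  82. 122. -16.  57.  36.]
[-87.30192149  13.6805538   82.34693612 122.09379888 -16.20062915
  56.81068487  35.62371299] [-0.00733345 -0.84026588  0.01388842]
```

Emit:
carry_out(deltas=[0,0,-1.41,-0.09,0.471,0,0,0,0,-1.41,-0.09,0.471,0,0,0,0,-1.41,-0.09,0.471,0,0,0,0,-1.41,-0.09,0.471,0,0])

```text
time_s: 21.08
eef_pos: [0.418, 0.0852, 0.1888]
ee_rot: [179.8, 0.1, 116.2]
contact_force: [4.5, 0.3, -1.8]
finger_gap: 0.0112
```

```bash
python3 go.py "[.5256,-.062,.188,180,0,167]"; python3 -c "
from station import *;print(read_state()['joint_positions'],read_state()['ft_torque'])"
```

```text
21.0833 [0.41803773 0.0851621  0.18879234] [1.79775579e+02 1.48447707e-01 1.16189137e+02] rotvec [-0.0864505   0.26432059 50.81047599] 50.81123704062104 cm [ 10.75622744 -14.71621042  -0.07923385] F [ 4.53396555  0.34391003 -1.84586809] gap 0.011239117639453004 [-90.  14.  83. 122. -16.  57.  28.]
[-89.97350926  13.78034222  82.52643101 122.11939984 -16.29689452
  56.87007932  27.53884854] [-0.16497604 -0.69591625  0.00688932]
```

Joint 3 is levelling off at 82.5, under its 83.42 limit. Carrying on.

Emit:
carry_out(deltas=[0,0,-1.41,-0.043,0.477,0,0,0,0,-1.41,-0.043,0.477,0,0,0,0,-1.41,-0.043,0.477,0,0,0,0,-1.41,-0.043,0.477,0,0])

```text
time_s: 21.42
eef_pos: [0.4161, 0.1041, 0.1888]
ee_rot: [179.8, 0.1, 110.5]
contact_force: [2.6, -0.7, 0.4]
finger_gap: 0.0111
```

```bash
python3 go.py "[.5256,-.062,.188,180,0,167]"; python3 -c "
from station import *;print(read_state()['joint_positions'],read_state()['ft_torque'])"
```

```text
21.4167 [0.416051  0.1040687 0.1887769] [1.79812195e+02 1.21209577e-01 1.10541919e+02] rotvec [-0.06391313  0.22388416 56.45780829] 56.458288368376806 cm [ 10.95490017 -16.60686952  -0.07768999] F [ 2.57796859 -0.74775912  0.40919895] gap 0.011097062631581223 [-92.  15.  83. 122. -18.  57.  21.]
[-91.73511591  15.13071089  82.60371402 121.82871738 -17.82374619
  57.25759277  20.95775985] [-0.25822988 -0.503763   -0.04793445]
```

Emit:
carry_out(deltas=[0,0,-1.41,0.004,0.479,0,0,0,0,-1.41,0.004,0.479,0,0,0,0,-1.41,0.004,0.479,0,0,0,0,-1.41,0.004,0.479,0,0,0,0,-1.41,0.051,0.477,0,0,0,0,-1.41,0.051,0.477,0,0,0,0,-1.41,0.051,0.477,0,0,0,0,-1.41,0.051,0.477,0,0])

```text
time_s: 22.08
eef_pos: [0.4179, 0.1436, 0.1887]
ee_rot: [179.9, 0.0, 99.2]
contact_force: [5.1, -1.9, 4.7]
finger_gap: 0.0108
```

```bash
python3 go.py "[.5256,-.062,.188,180,0,167]"; python3 -c "
from station import *;print(read_state()['joint_positions'],read_state()['ft_torque'])"
```

```text
22.0833 [0.41787712 0.14362478 0.18874716] [1.79857466e+02 1.16532613e-02 9.92192428e+01] rotvec [-0.09430325  0.11882918 67.78070579] 67.78087555089493 cm [ 10.77228801 -20.56247835  -0.07471626] F [ 5.08531608 -1.9421155   4.73302739] gap 0.010836317719546655 [-93.  20.  82. 120. -24.  59.  10.]
[-93.07435166  20.20172829  82.24965709 120.2916278  -23.51903986
  58.95490802  10.49157594] [-0.43778229 -0.78834997  0.00337972]
```

Emit:
carry_out(deltas=[0,0,-1.41,0.098,0.469,0,0,0,0,-1.41,0.098,0.469,0,0,0,0,-1.41,0.098,0.469,0,0,0,0,-1.41,0.098,0.469,0,0,0,0,-1.41,0.144,0.457,0,0,0,0,-1.41,0.144,0.457,0,0,0,0,-1.41,0.144,0.457,0,0,0,0,-1.41,0.144,0.457,0,0,0,0,-0.7,0.08,0.22,0,0,0,0,-0.4,0.04,0.12,0,0,0,0,0,0,0,0,0,0,0,0,0,0,0,0])

```text
time_s: 23.08
eef_pos: [0.4285, 0.1843, 0.1887]
ee_rot: [179.9, -0.1, 86.9]
contact_force: [2.8, -0.6, 5.3]
finger_gap: 0.0109
```

```bash
python3 go.py "[.5256,-.062,.188,180,0,167]"; python3 door.py b; python3 -c "
import cv2,numpy as np
a=cv2.imread('pics/side_b.png')[120:300,180:400];b=cv2.imread('pics/top_b.png')[120:300,220:440]
cv2.imwrite('pics/5.png',cv2.resize(np.hstack([a,b]),(800,327)))"
```

```text
23.0833 [0.42850395 0.1842887  0.18873058] [ 1.79893430e+02 -5.32482574e-02  8.69047899e+01] rotvec [-1.15820471e-01  5.77420798e-02  8.00952287e+01] 80.09533326964043 cm [  9.70960503 -24.6288704   -0.07305775] F [ 2.79706475 -0.63996316  5.31900866] gap 0.010934660189762139 [-92.  26.  81. 117. -30.  62.  -0.]
top 319 door angle med 1.6729960899237917 by fit 1.6750104102803007
 red 40 [-0.061 -0.124  0.231] dir [-0.9  -0.05 -0.42]
side 305 door angle med 1.6478999742290485 by fit 1.769623005948464
 red 177 [-0.066 -0.129  0.228] dir [-0.87  0.04 -0.5 ]
 handle cab-hinge 6 [-0.181   0.0592] z 0.20880032532065396 0.21399110200214222
```

View pics/5.png

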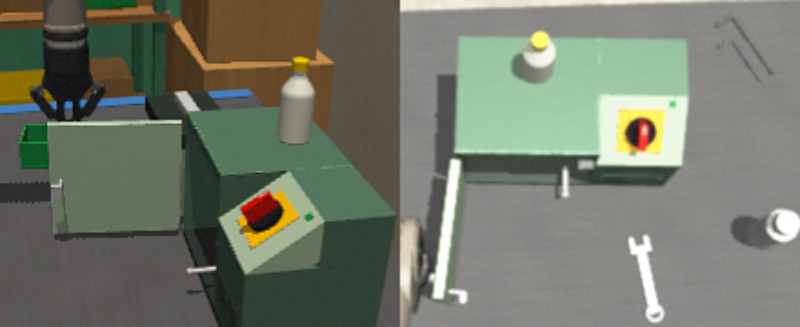

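The door is at about 1.67 rad, past square. In the right crop it runs from (455,160) to (440,300). Release and lift away.

Emit:
carry_out(deltas=[0,0,0,0,0,0,20,0,0,0,0,0,0,30,0,0,0,0,0,0,45,0,0,0,0,0,0,60,0,0,0,0,0,0,60,0,0,0,0,0,0,60,0,0,0,0,0,0,60])

```text
time_s: 23.77
eef_pos: [0.4275, 0.1838, 0.1882]
ee_rot: [-180.0, -0.0, 87.0]
contact_force: [0.2, 0.9, -0.1]
finger_gap: 0.0515
```

Emit:
carry_out(deltas=[0,0,0,0,0,0.6,60,0,0,0,0,0,0.8,60,0,0,0,0,0,0.8,60,0,0,0,0,0,0.8,60,0,0,0,0,0,0.8,60,0,0,0,0,0,0.8,60,0,0,0,0,0,0.8,60,0,0,0,0,0,0.8,60,0,0,0,0,0,0.8,60,0,0,0,0,0,0.8,60,0,0,0,0,0,0.8,60,0,0,0,0,0,0.8,60,0,0,0,0,0,0.8,60,0,0,0,0,0,0,60,0,0,0,0,0,0,60])

```text
time_s: 25.02
eef_pos: [0.4279, 0.1839, 0.2906]
ee_rot: [180.0, -0.1, 87.0]
contact_force: [-0.1, -0.6, -0.9]
finger_gap: 0.0512
```

```bash
python3 go.py "[.5256,-.062,.188,180,0,167]"; python3 door.py c; python3 -c "
import cv2,numpy as np
a=cv2.imread('pics/side_c.png');b=cv2.imread('pics/top_c.png')
cv2.imwrite('pics/6.png',cv2.resize(np.hstack([a,b]),(800,300)))"
```

```text
25.0167 [0.42794112 0.18390619 0.29061011] [ 1.79978263e+02 -1.43661559e-01  8.70090157e+01] rotvec [-1.38811035e-01 -7.50568159e-02  7.99909657e+01] 79.99112131967422 cm [  9.76588802 -24.59061874 -10.26101112] F [-0.06807838 -0.57014876 -0.91946317] gap 0.05117073666461189 [-106.    5.   83.  110.   -6.   70.  -24.]
top 311 door angle med 1.6728535996413811 by fit 1.668611495214437
 red 43 [-0.062 -0.124  0.23 ] dir [-0.92 -0.02 -0.39]
side 255 door angle med 1.6391625534053473 by fit 1.667608468443506
 red 182 [-0.066 -0.129  0.228] dir [-0.86  0.04 -0.51]
```

View pics/6.png

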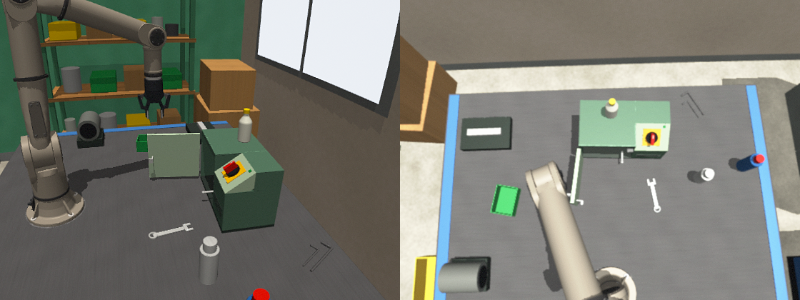

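```bash
python3 -c "
from station import *;print(read_state()['joint_positions']);print(job_done())"
```

```text
[-105.65498493    5.5701159    82.7146534   109.75417313   -5.90846466
   69.63474119  -23.93214478]
the job is handed in; nothing more can be done
None
```

The cabinet is open and the job is handed in at about 25 s on the robot's clock. I turned the release knob clockwise to its stop, let go, and swung the door open by its handle.

- **Knob:** It met the stop at roughly 65–68° by feel. I turned until the torque reached 0.41 N m, against about 0.12 from the spring alone and 1 N m for forcing it. On release the pictures show the bar back at rest along the slope and the door ajar at 0.18 rad.
- **Door:** I pulled it open at about 0.3 rad/s. The wrist force readings I took along the way stayed under 10 N. After release, the top view put it at 1.67 rad and the side view at 1.64–1.67, past square (1.57) and short of the 1.85 stop.
- **Other things:** The oil bottle, spindle, spanner and bin look undisturbed in the last pictures. I judged that by eye and did not measure them.
- **Gripper:** It is open and about 10 cm above the handle, with contact force near zero.

Two points are less certain. One line fit of the door angle from the side view read 1.77 while the gripper was still beside the door, but it agreed at 1.67 once the gripper was clear. Joint 3 came close to its 83.42° limit: the highest reading was 82.7°, but I only sampled it between moves.

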